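# Index the painter's swing tray one hole toward the brush tin

## Task

Move the painter's swing tray one hole over, to the side where the tin of brushes stands beside it: hook a fingertip through the upright pull ring, lift the spring pin out of its hole, swing the arm to the very next hole on that side, and let the pin drop fully home there. Only hook the ring, gently, and never pinch it. Keep the cup standing on the tray, leave the tin, jar and paint tube where they are, and finish clear of everything.

Things in the scene. Friction and masses are not known exactly. Their poses are not given: they have to be found in the camera images.
- bracket: Dark steel bracket fixed to the bench; origin on the bench on the arm's vertical pivot axis (pivot 62 mm high); x points along the middle of the hole plate, roughly away from the robot, y left of that, z up. The curved plate, top 30 mm up, has five 15 mm wide holes at 130 mm radius from the pivot, 0.30 rad (39 mm) apart: at -0.6, -0.3, 0, 0.3, 0.6 rad from its x axis.
- swing_arm (a joint): Angle (rad) of the grey swing arm: 0 along the bracket's x axis (middle hole, the start), positive toward the bracket's +y (counter-clockwise from above), stops at +-0.66. Flat bar 26 mm wide, top 46 mm up, from the pivot outward; pin at 130 mm from the pivot. Turns with about 1 N at the pin, only while the pin is out of its hole; play in a hole about +-0.02 rad.
- index_pin (a joint): Lift (m) of the spring index pin on the arm: 0 fully down in a hole, stop at 0.030. The 10 mm pin enters its hole by 9 mm: above 0.009 it clears the plate; between holes it rests on the plate at 0.009 and drops when over a hole. The spring and its weight pull it down with about 4 N when home, 6 N at 0.020.
- ring (a point): Centre of the opening of the upright steel pull ring on the pin, 107 mm up when home; moves with pin and arm. Rounded rectangle of 7 mm round bar across the arm; opening 50 mm wide, 48 mm high, faces along the arm. x points outward along the arm, y along the ring's width, z up. Underside of its top bar is 24 mm above this point. Pin housing below, 26 mm across, ends 70 mm up.
- tray (a point): Centre of the upper face of the floor of the round aluminium tray at the arm's outer end, 104 mm across over the 10 mm high rim; 44 mm above the bench, 250 mm from the pivot.
- cup: Loose white ceramic cup, 52 mm across, 45 mm high, standing on the tray; origin at the centre of its underside, z up. Must stay standing on the tray.
- brush_tin: Tin 84 mm across and 110 mm high holding paint brushes that reach to about 210 mm; origin at the centre of its underside. Stands to one side of the tray, 45 mm or more clear of the swing to the next hole; it marks the side to swing to.
- jar: Lidded glass jar, 66 mm across, 85 mm high, standing on the other side of the tray from the tin; origin at the centre of its underside.
- tube: Paint tube lying on the bench beside the bracket, about 100 mm long, 34 mm wide, 18 mm high; origin at the centre of its underside, x along the tube.
Not all that is in view belongs to the job. Of the things like the cup, leave any that is black; of the rest the smaller one is meant.

How it is judged:
On the way, in this order (a step that is already met when the one before it is completed fails the run):
1. the pin is lifted clear of the middle hole by a finger in the ring (value of joint index_pin above 0.0095 m and contact force between the fingers and index_pin above 0.5 N), for 0.1 s.
2. the pin is home in the next hole on the brush tin's side (((y of brush_tin in the frame of bracket above 0 m and value of joint swing_arm between 0.26 and 0.34 rad) or (y of brush_tin in the frame of bracket below 0 m and value of joint swing_arm between -0.34 and -0.26 rad)) and value of joint index_pin below 0.003 m), for 0.2 s.
At the end, for the whole second after the job is handed in: The swing arm rests within 0.04 rad of the first hole from the middle on the brush tin's side (+-0.30 rad), the pin is down to within 3 mm of fully home, and the cup stands upright on the tray (within 30 mm of its centre) (all of step 2 and not (velocity of joint swing_arm above 0.05 rad/s) and not (velocity of joint swing_arm below -0.05 rad/s) and horizontal distance between cup and tray below 0.03 m and angle between cup's own z axis and vertical below 0.15 rad); the robot touches nothing.
It fails at once if the ring is pinched or forced: more than 30 N between the fingers and the pin with its ring (contact force between the fingers and index_pin above 30 N).
It fails at once if the arm is swung past the next hole, halfway to the one after, on either side (value of joint swing_arm above 0.45 rad or value of joint swing_arm below -0.45 rad).
It fails at once if the cup is tipped, lifted, or leaves the tray (angle between cup's own z axis and vertical above 0.4 rad or height (world z) of cup above 0.06 m or horizontal distance between cup and tray above 0.035 m).
It fails at once if the tin, jar or tube is moved by more than 20 mm (distance of any of brush_tin, jar, tube from where it was at the start of the episode above 0.02 m).
It also fails if it takes over 38 s, if anything falls off the work surface, if the arm or the gripper's body presses on something with over 40 N, if the wrist force passes 120 N, or if a joint passes its speed limit or range.

## Robot

A 6-joint arm with a two-finger parallel gripper is mounted at the origin on the work surface. World frame = base frame: x ahead of the robot, y to its left, z up, the work surface at z = 0. Lengths are in m, angles in rad, forces in N, time in s.
With the tool pointing down it reaches from about 0.375 to 0.9 m from the base axis. Payload 3.1 kg.
Tool frame: the origin (TCP) lies on the centre line of the jaws, within the pads' length; the fingertips stand 8 mm ahead of it and the grasp point (between the pads) lies 11 mm behind it; z points along the fingers, y is the line along which they close (so a half turn about z gives the same grasp; the last joint's range is limited). The gripper opens to 87 mm and grips with 3 to 60 N. Pads are 19 mm wide; open, the fingers measure 117 mm over their backs; the gripper's body (75 mm by 190 mm) begins 51 mm behind the grasp point.
Start: joints at [1.097, 0.527, 1.433, -0, 1.181, -0.178], TCP at [0.182, 0.598, 0.209] pointing down, gripper open.
Joint ranges: [-3.08, 3.08], [-0.75, 2.2], [0.22, 2.44], [-1.43, 4.57], [0, 2.65], [-2.85, 2.85]. Speed limits (rad/s): [2.79, 2.79, 3.14, 3.14, 3.14, 3.14].

## Interface

Orientations are given as a unit quaternion [x, y, z, w].
In Python, from rig import robot gives the robot as it stands. The module is installed in compiled form; this text tells all that it offers.
- The arm moves only by the tool send_rows, never from a script. Its argument "increments" is one flat list of numbers, 7 for each row, row after row: the turn, a rotation vector about the world's x, y, z in rad, then the shift along the world's x, y, z in cm, then the opening, from 0 (shut) to 1 (fully open). A call has 1 to 20 rows; each row shifts and turns the commanded pose from where the row before left it; what a row does not reach is not made up. A row lasts 1/12 s, in which the tool goes at most 41.7 mm and 7.16 degrees, less where a joint would pass 70% of its speed; a pose out of reach is approached as far as the arm can. A call is refused whole if a number of a shift passes 4.17 or a number of a turn 0.125, either way. A call with a gripper value outside its range is refused whole. The fingers move at their own pace and stop on an object; "newtons" is the grip in N (left out, the last holds). Time passes only in rows, so rows that do not move let the fingers close. It gives the time, the measured TCP pose, the force, the opening and the grip force at its end, in the units of the state.
- robot.get_obs(): the state, without advancing time (a new reading comes with each control period).
- robot.camera(name): name is "scene" or "side" or "wrist"; returns a dict with "image" (400x640x3 uint8, red, green, blue), "range_z" (400x640 float32, m along the optical axis (not along the pixel's ray), 0 where there is no reading), "fx", "fy", "cx", "cy" (pixels), "R" (3x3) and "t" (3): a world point X has camera coordinates R X + t. Camera axes: x right, y down, z forward; pixel columns grow to the right and rows downward; lengths in m; the calibration is good to about 2 mm. A picture is of the moment at which its call begins.
- robot.hand_in(): hands the job in; it is judged then, once.
The state is a dict: "time": time; "q": joint angles; "joint_velocities": joint speeds; "joint_torque": joint torques, N m; "position": TCP position; "tool_rot": TCP orientation; "ft_force": force on the tool from outside, world axes, zero at the start; "moment": the same for the moment, N m; "grip_width": finger opening in m; "grip_force": force on a finger pad.
Only numpy, scipy, OpenCV 4.12 (cv2) and the standard library are available. Lean on these libraries where they do the work, as an engineer would, in place of code of your own. Each camera call takes 0.05 s, during which the arm holds its last target. There are 200 camera calls.

## Working session

There is one attempt and no reset: what is moved stays moved. The work goes in short steps, Python scripts to look and compute and a tool call to move; the robot and the scene stay as the last step left them, time stands still between calls to the robot, and variables do not carry over. Pictures are saved under pics/ and viewed, at most 10 in all, crops included, and the job is handed in when it is done.

Besides the shell and the picture viewer there is one more tool, called as name(argument=value, ...), one argument or row to a line, values as JSON. send_rows: Moves the arm, as the interface text tells. Its arguments: {"type":"object","properties":{"increments":{"type":"array"},"newtons":{"type":"number"}},"required":["increments"]}

```bash
mkdir -p pics
cat > h.py <<'E'
import numpy as np, cv2
from rig import robot
def cam(n,f=None):
    c=robot.camera(n)
    if f: cv2.imwrite(f'pics/{f}.png',c['image'][:,:,::-1]); np.savez(f'pics/{f}.npz',**c)
    return c
def pts(c):
    z=np.array(c['range_z']);v,u=np.mgrid[:400,:640]
    P=np.stack([(u-c['cx'])/c['fx']*z,(v-c['cy'])/c['fy']*z,z],-1)
    W=(P-c['t'])@c['R']
    W[z==0]=np.nan
    return W
E
python3 - <<'E'
from h import *
a=cam('scene','s0');b=cam('side','d0')
im=np.hstack([a['image'],b['image']])
for c in (a,b): print(-c['R'].T@c['t'], c['R'][2])
print(robot.get_obs())
E
```

```text
[0.90789068 0.41308884 0.76359261] [-0.30745558 -0.49662594 -0.81168574]
[0.49795192 0.75061558 0.62563463] [ 0.16565184 -0.81215724 -0.55942836]
{'time': 0.1, 'q': array([ 1.09649791e+00,  5.28395767e-01,  1.43378363e+00, -3.09111847e-05,
        1.18135896e+00, -1.78480785e-01]), 'joint_velocities': array([ 0.00060751, -0.00090575, -0.00287207, -0.00101975, -0.00059378,
       -0.00229453]), 'joint_torque': array([ 2.85144406e-04, -4.40988207e+01, -1.77151680e+01,  6.35006418e-02,
        5.34061133e-02, -3.28021156e-05]), 'position': array([0.18185471, 0.59724688, 0.20845262]), 'tool_rot': array([ 1.47364219e-01,  9.89081817e-01, -9.26076104e-04, -2.98383695e-04]), 'ft_force': array([-0.20497037,  0.06934245, -1.06851821]), 'moment': array([ 0.04163237, -0.03147191,  0.02484192]), 'grip_force': 0.0, 'grip_width': 0.0869629133753585}
```

View pics/s0.png

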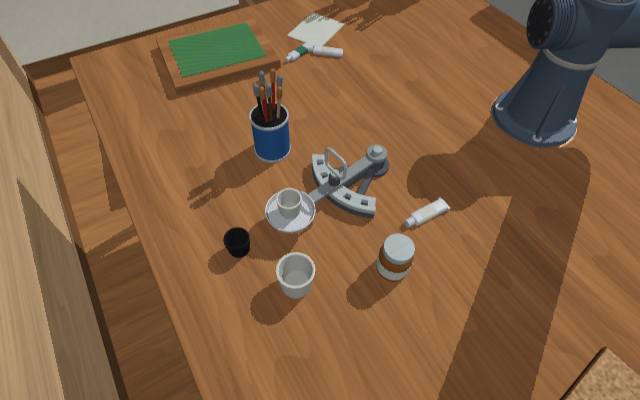

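View pics/d0.png

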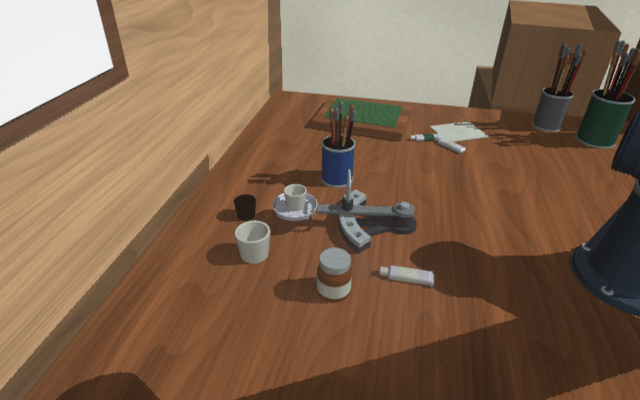

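Scene view: pivot at (376,153), ring at (335,162), tray and small white cup at (289,205), and tin at (270,130). The jar is at (396,257) and the tube at (428,213). Cup look-alikes are the black one at (237,242) and the larger white one at (296,275). The choice is the small white one on the tray. Next I measure and take a close crop.

Run:
```python
from h import *
for f,crop in (('s0',(240,60,460,300)),('d0',(270,90,450,310))):
    c=dict(np.load(f'pics/{f}.npz'));W=pts(c)
    z=W[...,2]
    px=dict(s0=dict(pivot=(376,151),housing=(333,180),ringtop=(328,150),tray=(275,217),cup=(288,194),tin=(270,148),jar=(398,245),tube=(428,213),armmid=(355,168),ringR=(345,168)),
            d0=dict(pivot=(403,208),ring=(349,178),tray=(285,210),cup=(294,190),tin=(338,165),jar=(335,258),tube=(408,275),armmid=(375,210)))[f]
    for k,(u,v) in px.items(): print(f,k,np.nanmedian(W[v-1:v+2,u-1:u+2].reshape(-1,3),0).round(3))
    # ring points: z 0.08..0.15 within crop
    x0,y0,x1,y1=(318,143,350,185) if f=='s0' else (340,165,358,212)
    R=W[y0:y1,x0:x1].reshape(-1,3);R=R[(R[:,2]>.074)&(R[:,2]<.16)]
    print(len(R),R.mean(0).round(3),R.min(0).round(3),R.max(0).round(3))
    d=R[:,:2]-R[:,:2].mean(0);print(np.linalg.svd(d,full_matrices=False)[1:])if 0 else print(np.linalg.eigh(d.T@d))
    x0,y0,x1,y1=crop
    cv2.imwrite(f'pics/{f}c.png',cv2.resize(c['image'][y0:y1,x0:x1,::-1],None,fx=2.4,fy=2.4,interpolation=cv2.INTER_CUBIC))
```

```text
s0 pivot [ 0.466 -0.064  0.063]
s0 housing [ 0.596 -0.038  0.068]
s0 ringtop [ 0.594 -0.069  0.134]
s0 tray [ 0.739 -0.03   0.046]
s0 cup [ 0.697 -0.049  0.076]
s0 tin [ 0.663 -0.204  0.046]
s0 jar [0.58  0.164 0.086]
s0 tube [0.445 0.108 0.02 ]
s0 armmid [ 0.526 -0.056  0.047]
s0 ringR [ 0.584 -0.017  0.123]
280 [ 0.589 -0.045  0.109] [ 0.578 -0.076  0.076] [ 0.597 -0.015  0.142]
EighResult(eigenvalues=array([0.00191921, 0.11125431]), eigenvectors=array([[-0.98543593, -0.17004712],
       [-0.17004712,  0.98543593]]))
d0 pivot [ 0.464 -0.06   0.057]
d0 ring [ 0.587 -0.028  0.138]
d0 tray [ 0.726 -0.009  0.046]
d0 cup [ 0.714 -0.049  0.075]
d0 tin [ 0.636 -0.199  0.067]
d0 jar [0.581 0.168 0.086]
d0 tube [0.442 0.112 0.018]
d0 armmid [ 0.525 -0.05   0.047]
157 [ 0.589 -0.037  0.112] [ 0.581 -0.074  0.075] [ 0.598 -0.013  0.142]
EighResult(eigenvalues=array([0.00139586, 0.06780691]), eigenvectors=array([[-0.97949748, -0.20145644],
       [-0.20145644,  0.97949748]]))
```

View pics/s0c.png

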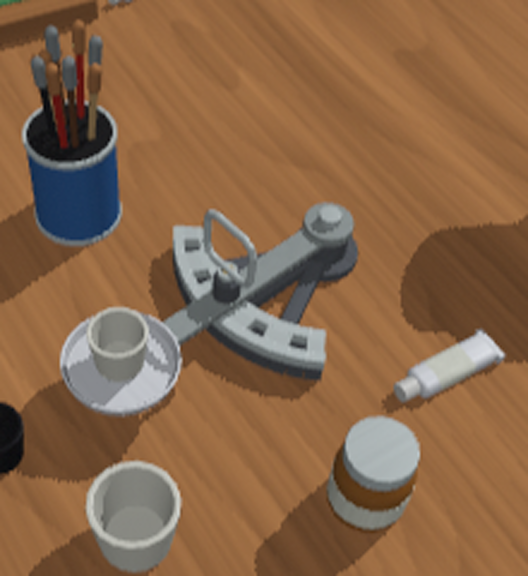

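Ring centre is about (0.589, -0.044) and pivot about (0.461, -0.067), with the arm heading about 0.18 rad. The tin is on the bracket's -y side, so the swing goes to -0.3. The close crop confirms the small white cup on the tray.

The plan is to open the jaws and use only the -y finger. I come in from the outer side with the tool tilted 50° (over the cup) and approach along the tool axis.

send_rows(
  increments=[0, 0, 0.03, 2.35, -2.95, 0.4, 1, 0, 0, 0.03, 2.35, -2.95, 0.4, 1, 0, 0, 0.03, 2.35, -2.95, 0.4, 1, 0, 0, 0.03, 2.35, -2.95, 0.4, 1, 0, 0, 0.03, 2.35, -2.95, 0.4, 1, 0, 0, 0.03, 2.35, -2.95, 0.4, 1, 0, 0, 0.03, 2.35, -2.95, 0.4, 1, 0, 0, 0.03, 2.35, -2.95, 0.4, 1, 0, 0, 0.03, 2.35, -2.95, 0.4, 1, 0, 0, 0.026, 2.35, -2.95, 0.4, 1, 0, 0.087, 0, 2.35, -2.95, 0.4, 1, 0, 0.087, 0, 2.35, -2.95, 0.4, 1, 0, 0.087, 0, 2.35, -2.95, 0.4, 1, 0, 0.087, 0, 2.35, -2.95, 0.4, 1, 0, 0.087, 0, 2.35, -2.95, 0.4, 1, 0, 0.087, 0, 2.35, -2.95, 0.4, 1, 0, 0.087, 0, 2.35, -2.95, 0.4, 1, 0, 0.087, 0, 2.35, -2.95, 0.4, 1, 0, 0.087, 0, 2.35, -2.95, 0.4, 1, 0, 0.09, 0, 2.35, -2.95, 0.4, 1],
)

```text
time: 1.77
position: [0.6529, 0.0063, 0.2897]
tool_rot: [0.0, 0.905, 0.001, -0.424]
ft_force: [2.0, -1.5, -0.3]
grip_width: 0.0869
grip_force: 0.0
```

send_rows(
  increments=[0, 0, 0, 0, 0, 0, 1, 0, 0, 0, 0, 0, 0, 1, 0, 0, 0, 0, 0, 0, 1],
)

```text
time: 2.02
position: [0.6518, 0.0078, 0.2875]
tool_rot: [-0.0, 0.905, 0.001, -0.425]
ft_force: [-0.6, 0.5, 0.3]
grip_width: 0.087
grip_force: 0.0
```

send_rows(
  increments=[0, 0, 0, 0, 0, -3, 1, 0, 0, 0, 0, 0, -3, 1, 0, 0, 0, 0, 0, -3, 1, 0, 0, 0, 0, 0, -3, 1, 0, 0, 0, 0, 0, 0, 1, 0, 0, 0, 0, 0, 0, 1],
)

```text
time: 2.52
position: [0.6508, 0.0095, 0.1719]
tool_rot: [-0.001, 0.906, -0.0, -0.423]
ft_force: [-0.4, 0.3, 0.7]
grip_width: 0.0871
grip_force: 0.0
```

Run:
```python
from h import *
a=cam('scene','s1');b=cam('side','d1');w=cam('wrist','w1')
f=lambda c,x0,y0:cv2.resize(c['image'][y0:y0+170,x0:x0+230],None,fx=1.7,fy=1.7)
o=np.hstack([f(a,240,70),f(b,250,90)]);o2=cv2.resize(w['image'],(430,269))
o2=np.pad(o2,((0,0),(0,o.shape[1]-430),(0,0)))
cv2.imwrite('pics/m1.png',np.vstack([o,o2])[:,:,::-1])
print(robot.get_obs()['position'])
```

```text
[0.65316063 0.00846995 0.17380212]
```

View pics/m1.png

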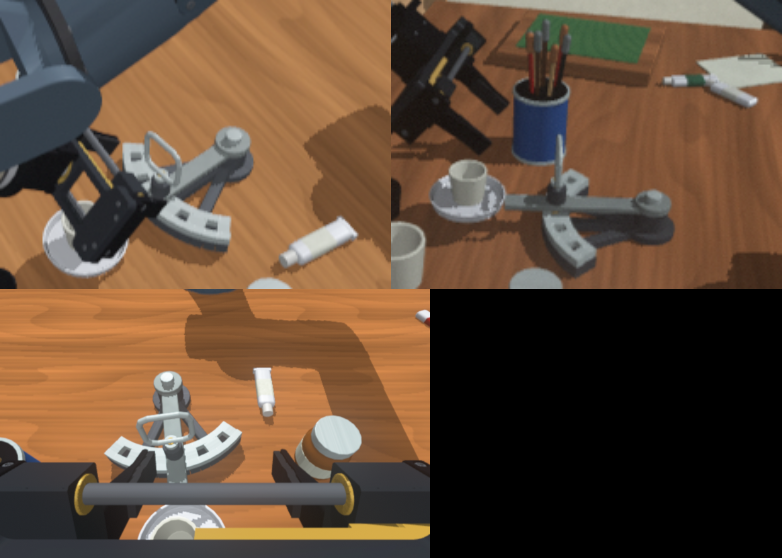

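The montage shows the -y (left) finger lined up just outside the ring: ring at about (163,428), finger tip at about (150,452) in the wrist panel. The cup is standing untouched below. I check the finger and ring positions by depth.

Run:
```python
from h import *
c=dict(np.load('pics/w1.npz'));W=pts(c)
def st(n,x0,y0,x1,y1,m):
    P=W[y0:y1,x0:x1].reshape(-1,3);P=P[m(P)];print(n,len(P),np.median(P,0).round(4),P.min(0).round(3),P.max(0).round(3));return P
P=st('ring',195,175,300,235,lambda P:(P[:,2]>.08)&(P[:,2]<.15)&(abs(P[:,0]-.589)<.02))
t=P[P[:,2]>.128];print(t.mean(0),t.min(0),t.max(0))
F=st('finger',150,215,240,330,lambda P:(P[:,2]>.14)&(P[:,0]>.6))
k=F[np.argsort(F[:,0])[:40]];print('tip',k.mean(0),k[:,1].min(),k[:,1].max())
d=dict(np.load('pics/d1.npz'));W=pts(d)
F=st('side finger',250,90,345,190,lambda P:(P[:,2]>.13)&(P[:,0]>.6)&(P[:,0]<.72)&(P[:,1]>-.12))
for y in(-.04,.055):
    G=F[abs(F[:,1]-y)<.03];k=G[np.argsort(G[:,2])[:15]];print(k.mean(0),k[:,1].min(),k[:,1].max(),k[:,0].min())
```

```text
ring 1782 [ 0.5902 -0.0455  0.1205] [ 0.581 -0.076  0.08 ] [ 0.598 -0.014  0.139]
[ 0.59025004 -0.04437576  0.13540424] [ 0.58195356 -0.07344058  0.12803368] [ 0.59743117 -0.01568988  0.13936285]
finger 5532 [ 0.7058 -0.03    0.2587] [ 0.656 -0.047  0.175] [ 0.712 -0.009  0.264]
tip [ 0.65665828 -0.03781261  0.190198  ] -0.042292498126387995 -0.03345423714873434
side finger 1456 [0.7017 0.0586 0.2289] [ 0.656 -0.086  0.176] [0.72  0.103 0.28 ]
[ 0.66958233 -0.03541497  0.18161166] -0.037442452916740546 -0.032152895785645445 0.662961199835865
[0.6714495  0.06009342 0.18032272] 0.05850676120920219 0.06249191678166007 0.6627305825881005
```

Run:
```python
from h import *
from scipy.spatial.transform import Rotation as R
o=robot.get_obs();M=R.from_quat(o['tool_rot']).as_matrix();p=o['position']
for f,box in(('w1',(120,180,480,400)),('d1',(250,90,400,200)),('s1',(240,70,340,260))):
    W=pts(dict(np.load(f'pics/{f}.npz')))[box[1]:box[3],box[0]:box[2]].reshape(-1,3)
    L=(W-p)@M; L=L[(abs(abs(L[:,1])-.051)<.015)&(abs(L[:,0])<.03)&(L[:,2]>-.04)&(L[:,2]<.03)]
    print(f,len(L),np.percentile(L,[0,1,50,99,100],axis=0).round(4).tolist() if len(L) else '')
    for a in np.arange(-.04,.02,.006):
        k=L[(L[:,2]>=a)&(L[:,2]<a+.006)]
        if len(k): print(round(a,3),len(k),k[:,0].min().round(4),k[:,0].max().round(4),np.sort(abs(k[:,1]))[[0,-1]].round(4))
```

```text
w1 2362 [[-0.0102, -0.0519, -0.04], [-0.0087, -0.0507, -0.0397], [0.0091, -0.0415, -0.0273], [0.0115, 0.0537, -0.0124], [0.0122, 0.0548, -0.0109]]
-0.04 595 -0.0033 0.0116 [0.0414 0.0548]
-0.034 522 -0.007 0.0122 [0.0415 0.0539]
-0.028 517 -0.0102 0.0118 [0.0415 0.054 ]
-0.022 464 -0.0099 0.0118 [0.0416 0.0536]
-0.016 264 -0.0095 0.0116 [0.0417 0.0543]
d1 284 [[-0.0102, -0.0534, -0.04], [-0.0097, -0.0518, -0.0397], [0.0032, 0.0477, -0.0265], [0.0127, 0.0544, -0.0135], [0.0135, 0.0557, -0.0132]]
-0.04 62 -0.0098 0.0135 [0.0424 0.0553]
-0.034 61 -0.0102 0.0121 [0.0423 0.0544]
-0.028 69 -0.0093 0.0135 [0.041  0.0557]
-0.022 63 -0.0099 0.0122 [0.0406 0.0543]
-0.016 29 -0.0096 0.0132 [0.0425 0.0528]
s1 187 [[-0.0094, -0.0539, -0.0399], [-0.0087, -0.0519, -0.0393], [0.0071, -0.0428, -0.021], [0.0135, 0.0535, -0.0099], [0.0136, 0.0541, -0.0093]]
-0.04 20 -0.0086 0.0131 [0.0425 0.0539]
-0.034 20 -0.0078 0.0135 [0.0424 0.0522]
-0.028 44 -0.0094 0.0136 [0.0414 0.0529]
-0.022 55 -0.0091 0.0135 [0.0418 0.0541]
-0.016 46 -0.0086 0.0135 [0.0419 0.0535]
-0.01 2 0.0047 0.0076 [0.0442 0.0446]
```

Fully open, the tips sit about 20 mm further back than stated (12 mm behind the TCP), so I go that much deeper.

send_rows(
  increments=[0, 0, 0, 0, -0.5, -1.0, 1, 0, 0, 0, -0.83, 0, -0.7, 1, 0, 0, 0, -0.83, 0, -0.7, 1, 0, 0, 0, -0.83, 0, -0.7, 1, 0, 0, 0, -0.83, 0, -0.7, 1, 0, 0, 0, -0.83, 0, -0.7, 1, 0, 0, 0, -0.83, 0, -0.7, 1, 0, 0, 0, -0.83, 0, -0.7, 1, 0, 0, 0, -0.83, 0, -0.7, 1, 0, 0, 0, -0.83, 0, -0.7, 1, 0, 0, 0, -0.83, 0, -0.7, 1, 0, 0, 0, 0, 0, 0, 1, 0, 0, 0, 0, 0, 0, 1],
)

```text
time: 3.75
position: [0.5694, 0.0025, 0.0899]
tool_rot: [0.0, 0.906, 0.0, -0.422]
ft_force: [-0.2, 0.5, 0.6]
grip_width: 0.0868
grip_force: 0.0
```

Run:
```python
from h import *
a=cam('scene','s2');b=cam('side','d2');w=cam('wrist','w2')
f=lambda c,x0,y0:cv2.resize(c['image'][y0:y0+110,x0:x0+150],None,fx=2.6,fy=2.6)
o=np.hstack([f(a,270,110),f(b,290,120)]);o2=cv2.resize(w['image'],(430,269))
o2=np.pad(o2,((0,0),(0,o.shape[1]-430),(0,0)))
cv2.imwrite('pics/m2.png',np.vstack([o,o2])[:,:,::-1])
o=robot.get_obs();print(o['position'],o['ft_force'])
```

```text
[0.57027637 0.00256365 0.09001784] [ 0.22160046 -0.26328734 -0.64123291]
```

View pics/m2.png

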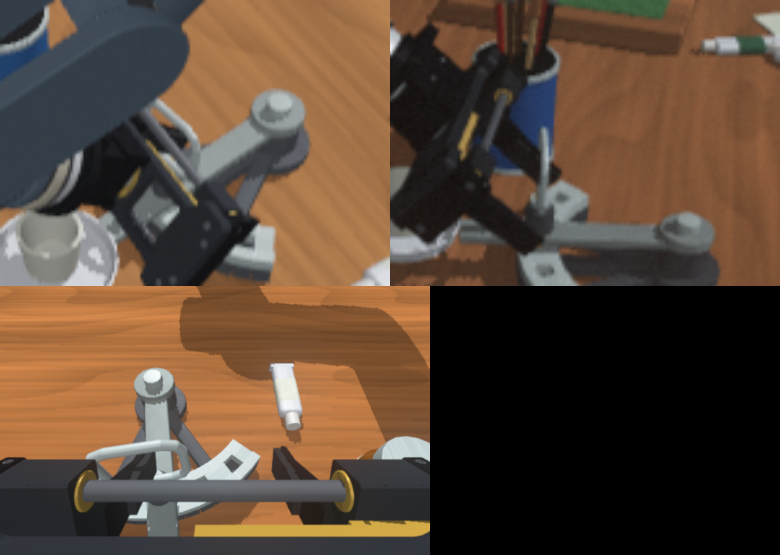

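The finger passes through the ring under its top bar (wrist panel about (140,450), side panel tip at (555,175)), with no contact force. I lift slowly.

send_rows(
  increments=[0, 0, 0, 0, 0, 0.4, 1, 0, 0, 0, 0, 0, 0.4, 1, 0, 0, 0, 0, 0, 0.3, 1, 0, 0, 0, 0, 0, 0.3, 1, 0, 0, 0, 0, 0, 0.3, 1, 0, 0, 0, 0, 0, 0.3, 1, 0, 0, 0, 0, 0, 0, 1],
)

```text
time: 4.48
position: [0.5698, 0.0029, 0.1094]
tool_rot: [-0.0, 0.907, 0.0, -0.422]
ft_force: [1.9, -0.2, -5.0]
grip_width: 0.0873
grip_force: 2.5
```

send_rows(
  increments=[0, 0, 0, 0, 0, 0.3, 1, 0, 0, 0, 0, 0, 0.3, 1, 0, 0, 0, 0, 0, 0.2, 1, 0, 0, 0, 0, 0, 0, 1, 0, 0, 0, 0, 0, 0, 1],
)

```text
time: 4.9
position: [0.5695, 0.0029, 0.1173]
tool_rot: [-0.0, 0.907, 0.0, -0.422]
ft_force: [4.1, -0.1, -6.3]
grip_width: 0.0873
grip_force: 3.5
```

Run:
```python
from h import *
for n,bx in(('side',(325,150,365,215)),('wrist',(100,200,310,260))):
    W=pts(cam(n,n+'3'))
    P=W[bx[1]:bx[3],bx[0]:bx[2]].reshape(-1,3);P=P[(P[:,2]>.125)&(P[:,2]<.18)&(abs(P[:,0]-.59)<.012)&(P[:,1]<0)&(P[:,1]>-.09)]
    print(n,len(P),np.percentile(P,[0,5,50,95,100],axis=0).round(3).tolist())
o=robot.get_obs();print(o['position'],o['ft_force'])
```

```text
side 167 [[0.578, -0.074, 0.125], [0.58, -0.055, 0.129], [0.589, -0.041, 0.145], [0.6, -0.016, 0.157], [0.602, -0.013, 0.159]]
wrist 1769 [[0.578, -0.07, 0.127], [0.584, -0.061, 0.144], [0.588, -0.035, 0.154], [0.592, -0.016, 0.155], [0.593, -0.014, 0.156]]
[0.56950475 0.00287099 0.11713943] [ 5.97420133  0.80851415 -5.43665691]
```

The pin is lifted about 16 mm at roughly 7 N. I swing part way and measure whether the arm follows by friction or by the side bar.

send_rows(
  increments=[0, 0, 0, 0, -0.3, 0, 1, 0, 0, 0, 0, -0.3, 0, 1, 0, 0, 0, 0, -0.3, 0, 1, 0, 0, 0, 0, -0.3, 0, 1, 0, 0, 0, 0, -0.3, 0, 1, 0, 0, 0, 0, -0.3, 0, 1, 0, 0, 0, 0, -0.2, 0, 1, 0, 0, 0, 0, 0, 0, 1],
)

```text
time: 5.67
position: [0.5709, -0.0178, 0.1168]
tool_rot: [-0.0, 0.907, -0.0, -0.42]
ft_force: [8.4, -0.9, -6.1]
grip_width: 0.087
grip_force: 4.9
```

```bash
cat >> h.py <<'E'
def ring(tag):
    W=pts(cam('wrist',tag))[150:300,60:400].reshape(-1,3)
    P=W[(W[:,2]>.12)&(W[:,2]<.18)&(abs(W[:,0]-.589)<.02)&(W[:,1]<.01)&(W[:,1]>-.15)]
    top=P[P[:,2]>P[:,2].max()-.012]
    print(len(P),'y',top[:,1].min(),top[:,1].max(),'ztop',np.percentile(top[:,2],97))
    d=top[:,:2]-top[:,:2].mean(0);e=np.linalg.eigh(d.T@d)[1][:,1];print('heading',np.arctan(-e[0]/e[1]))
    m=(top[:,1].min()+top[:,1].max())/2;print('arm angle from y', np.arcsin((m+.067)/.13)-.18)
    o=robot.get_obs();print(o['position'],o['ft_force'],o['time'])
E
python3 -c "
from h import *
ring('w4')"
```

```text
4337 y -0.08827502758358298 -0.04116833053863687 ztop 0.16207648090373833
heading 0.07942288042674103
arm angle from y -0.1624735570456459
[ 0.57086917 -0.01778406  0.11681807] [ 9.12475392 -1.28740792 -5.97952697] 5.7167
```

send_rows(
  increments=[0, 0, 0, 0, -0.3, -0.1, 1, 0, 0, 0, 0, -0.3, -0.1, 1, 0, 0, 0, 0, -0.3, -0.1, 1, 0, 0, 0, 0, -0.3, 0, 1, 0, 0, 0, 0, -0.3, 0, 1, 0, 0, 0, 0, -0.1, 0, 1, 0, 0, 0, 0, 0, 0, 1],
)

```text
time: 6.3
position: [0.5699, -0.0338, 0.114]
tool_rot: [0.0, 0.907, -0.0, -0.422]
ft_force: [6.0, -1.4, -5.8]
grip_width: 0.0872
grip_force: 4.1
```

```bash
python3 -c "
from h import *
ring('w5')
w=cam('wrist');b=cam('side','d5')
cv2.imwrite('pics/m5.png',np.hstack([w['image'][130:400,60:460],cv2.resize(b['image'][120:220,270:418],(400,270))])[:,:,::-1])"
```

```text
4253 y -0.10548010285086 -0.05700216370077415 ztop 0.15903826491880532
heading -0.08280791671032081
arm angle from y -0.2897674758198404
[ 0.56994334 -0.03378513  0.11403261] [ 6.79857738 -1.27976886 -5.71656505] 6.35
```

View pics/m5.png

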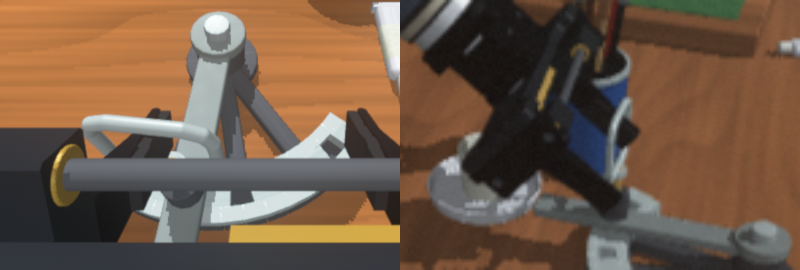

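The arm has followed to roughly -0.27 to -0.29 rad. The ring (crop at about (150,130)) sits on the finger and the cup is still on the tray. I lower the finger now and see whether the pin drops.

send_rows(
  increments=[0, 0, 0, 0, 0, -0.2, 1, 0, 0, 0, 0, 0, -0.2, 1, 0, 0, 0, 0, 0, -0.2, 1, 0, 0, 0, 0, 0, -0.2, 1, 0, 0, 0, 0, 0, -0.2, 1, 0, 0, 0, 0, 0, -0.2, 1, 0, 0, 0, 0, 0, 0, 1],
)

```text
time: 7.03
position: [0.5698, -0.034, 0.1025]
tool_rot: [0.0, 0.907, -0.001, -0.422]
ft_force: [5.5, -1.9, -3.1]
grip_width: 0.0868
grip_force: 3.5
```

send_rows(
  increments=[0, 0, 0, 0, 0, -0.2, 1, 0, 0, 0, 0, 0, -0.2, 1, 0, 0, 0, 0, 0, -0.2, 1, 0, 0, 0, 0, 0, -0.2, 1, 0, 0, 0, 0, 0, 0, 1],
)

```text
time: 7.45
position: [0.5677, -0.033, 0.095]
tool_rot: [0.0, 0.905, 0.0, -0.425]
ft_force: [-0.6, 0.2, -0.0]
grip_width: 0.0871
grip_force: 0.0
```

```bash
python3 -c "
from h import *
ring('w6')
W=pts(cam('wrist'))
P=W[:300,:400].reshape(-1,3);P=P[(abs(P[:,2]-.046)<.004)&(P[:,0]>.48)&(P[:,0]<.62)&(abs(P[:,1]+.075)<.03)]
d=P[:,:2]-P[:,:2].mean(0);e=np.linalg.eigh(d.T@d)[1][:,1];print('bar heading',np.arctan(e[1]/e[0]),len(P),P.mean(0))
W=pts(dict(np.load('pics/w1.npz')))
P=W[:300,:400].reshape(-1,3);P=P[(abs(P[:,2]-.046)<.004)&(P[:,0]>.48)&(P[:,0]<.62)&(abs(P[:,1]+.055)<.04)]
d=P[:,:2]-P[:,:2].mean(0);e=np.linalg.eigh(d.T@d)[1][:,1];print('bar heading0',np.arctan(e[1]/e[0]),len(P),P.mean(0))
"
```

```text
3514 y -0.10915753858950723 -0.052867782024466264 ztop 0.1393268733685442
heading -0.09281123965742621
arm angle from y -0.28799952147106456
[ 0.56795254 -0.03302706  0.09490916] [-0.67653484 -0.18239247 -0.37965454] 7.5
bar heading -0.11155056594428887 3419 [ 0.52365916 -0.07320992  0.04537667]
bar heading0 0.184736357840214 2178 [ 0.550943   -0.05111228  0.04547724]
```

The pin dropped: ring top back at the home height of 0.139, and the bar turned -0.296 rad. I withdraw along the tool axis, then go up.

send_rows(
  increments=[0, 0, 0, 0, 0, -0.2, 1, 0, 0, 0, 0.83, 0, 0.66, 1, 0, 0, 0, 0.83, 0, 0.68, 1, 0, 0, 0, 0.83, 0, 0.69, 1, 0, 0, 0, 0.83, 0, 0.7, 1, 0, 0, 0, 0.83, 0, 0.7, 1, 0, 0, 0, 0.83, 0, 0.7, 1, 0, 0, 0, 0.83, 0, 0.7, 1, 0, 0, 0, 0.83, 0, 0.7, 1, 0, 0, 0, 0.83, 0, 0.7, 1, 0, 0, 0, 0, 0, 2, 1, 0, 0, 0, 0, 0, 3, 1, 0, 0, 0, 0, 0, 3, 1, 0, 0, 0, 0, 0, 3, 1, 0, 0, 0, 0, 0, 1, 1, 0, 0, 0, 0, 0, 0, 1, 0, 0, 0, 0, 0, 0, 1],
)

```text
time: 8.97
position: [0.6437, -0.0331, 0.2741]
tool_rot: [-0.0, 0.906, 0.0, -0.423]
ft_force: [-0.6, 0.8, -0.8]
grip_width: 0.0869
grip_force: 0.0
```

```bash
python3 -c "
from h import *
ring('w7')
a=cam('scene');b=cam('side','d7')
cv2.imwrite('pics/m7.png',np.hstack([cv2.resize(b['image'][90:310,240:460],(400,400)),cv2.resize(a['image'][60:300,220:460],(400,400))])[:,:,::-1])"
```

```text
506 y -0.11023007770608428 -0.052216680321867 ztop 0.13849645771832214
heading -0.10529020495847671
arm angle from y -0.2896300786972629
[ 0.64330252 -0.03307387  0.27279926] [-0.51447809  0.13394362 -0.85637367] 9.0167
```

View pics/m7.png

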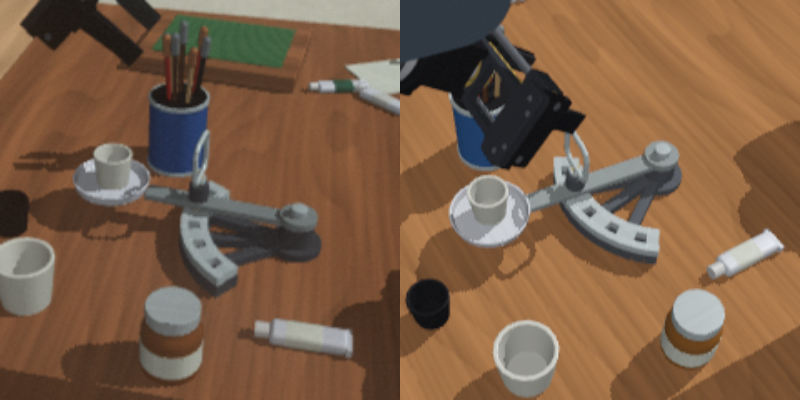

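Three empty holes show on the jar side (left panel (190,215)–(215,265)), so the pin is in the first hole toward the tin. The cup stands at (112,165) on the tray, the tin, jar and tube look unmoved, and the gripper is clear.

```bash
python3 -c "
from rig import robot
print(robot.hand_in())"
```

```text
the job is handed in; nothing more can be done
None
```

The job is handed in (no verdict was returned): by my measurements the pin is down in the next hole on the tin's side (arm turned about -0.30 rad), the cup is standing on the tray, and the gripper is clear of everything.

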